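# Balance the centrifuge rotor

## Robot

A 6-joint arm with a two-finger parallel gripper is mounted at the origin on a cart in front of the work surface, level with it; the furniture and walls round the work are solid. World frame = base frame: x ahead of the robot, y to its left, z up, the work surface at z = 0. Lengths are in mm, angles in rad, forces in N, time in s.
With the tool pointing down it reaches from about 350 to 725 mm from the base axis. Payload 6 kg.
Tool frame: the origin (TCP) lies on the centre line of the jaws, within the pads' length; the fingertips stand 11 mm ahead of it and the grasp point (between the pads) lies 8 mm behind it (robot.finger_overhang is the distance from the TCP to the fingertips, in mm); z points along the fingers, y is the direction in which the jaws open and shut (so a half turn about z gives the same grasp; the last joint's range is limited). The gripper opens to 85 mm and grips with 20 to 120 N. Pads are 22 mm wide; open, the fingers measure 114 mm over their backs; the gripper's body (76 mm by 85 mm) begins 54 mm behind the grasp point. The pads swing forward as they close: fully open they stand 13 mm farther back than shut.
Start: joints at [1.599, 0.04, 0.085, 0, -1.615, -0.334], TCP at [180.607, 572.15, 242.261] pointing down, gripper open.
Joint ranges: [-2.56, 2.56], [-1.29, 2.01], [-1.08, 1.49], [-3.29, 1.98], [-2.81, -0.18], [-2.99, 2.99]. Speed limits (rad/s): [2.57, 2.57, 3.01, 3.14, 3.14, 3.14].

## Interface

Orientations are given as a unit quaternion [w, x, y, z].
In Python, from cell import robot, eyes, job_done gives the robot as it stands.
- The arm moves only by the tool move_arm, never from a script. Its argument "commands" is a list of rows, each a list of 5 numbers: the gripper's target within -1 to 1 (fully open at 1, half-way at 0, shut at -1), then the shift along the tool's x, y, z as a fraction of full scale, then the turn about the tool's z as a fraction of full scale. In form: [[gripper, dx, dy, dz, yaw], ...]. A call has 1 to 10 rows; each row is the pose to reach, as a shift and turn from the pose measured when the call began, along the tool's axes at that moment, turning the shorter way round; what a row does not reach only later rows make up. Full scale, the value 1, is 20 cm for a shift and 180 degrees for a turn. A row lasts 1/8 s, in which the tool goes at most 62.5 mm and 10.7 degrees, less where a joint would pass 70% of its speed; a pose out of reach is approached as far as the arm can. A call with a number of a shift or a turn outside -1 to 1 is refused whole. A call with a gripper value outside its range is refused whole. The fingers move at their own pace and stop on an object; "squeeze" is the grip in N (left out, the last holds). Time passes only in rows, so rows that repeat a pose let the fingers close. It gives the time, the measured TCP pose, the force and the opening at its end, in the units of the state.
- robot.sense(): the state, without advancing time (a new reading comes with each control period).
- eyes.snapshot(name): name is "scene" or "top"; returns a dict with "pixels" (480x640x3 uint8, red, green, blue), "fx", "fy", "cx", "cy" (pixels), "R" (3x3) and "t" (3): a world point X has camera coordinates R X + t. Camera axes: x right, y down, z forward; pixel columns grow to the right and rows downward; lengths in mm; the calibration is good to about 2 mm. A picture is of the moment at which its call begins. There is no depth.
- job_done(): hands the job in, once; it reports no verdict.
The state is a dict: "clock": time; "q": joint angles; "dq": joint speeds; "joint_efforts": joint torques, N m; "ee_pos": TCP position; "tcp_rot": TCP orientation; "contact_force": force on the tool from outside, world axes, zero at the start; "wrist_torque": the same for the moment, N m; "grip_width": finger opening in mm.
Only numpy, scipy, OpenCV 4.12 (cv2) and the standard library are available. Lean on these libraries where they do the work, as an engineer would, in place of code of your own. Each camera call takes 0.05 s, during which the arm holds its last target. There are 200 camera calls.

## Task

Finish loading the bench centrifuge so that its rotor is balanced: take the four containers out of the steel tray and stand each one fully down in an empty bucket, so that every container in the rotor is straight across the hub from the other one of its own kind (red-capped tube opposite red-capped tube, tall tube opposite tall tube, short bottle opposite short bottle). Do not lift out the two tubes that are already in the rotor, keep all the containers upright, and let go of everything.

Things in the scene. Friction and masses are not known exactly. Their poses are not given: they have to be found in the camera images.
- centrifuge: white bench centrifuge, 295 mm deep, 310 wide, deck 115 mm above the desk, with a round bowl 236 mm across that holds the rotor; lid open, leaning back over the sill. Fixed. Origin: under the bowl's middle, on the desk; z up, -x the front with the controls. At the start two rotor buckets, 120 degrees apart, are taken: one by a red-capped, one by a tall tube.
- rotor: aluminium rotor; turns about its z if pushed (0.06 N m friction). Origin: on its axis, 20 mm above the desk; z up. Six upright rigid buckets, centres 65 mm from the axis at 0, 60, .. 300 degrees from its x. Bucket: inner floor 42 mm, rim 85 mm above the origin, 33 mm wide inside, mouth flared in the top 14 mm to 43 mm (49 outside). Hub nut 26 mm across, top at 91 mm.
- red_loaded: transport tube with a red cap: body 28.4 mm across, cap 31 mm across from 77 to 102 mm above the underside (102 mm in all), 21 g nominal. At the start it already stands in one of the rotor's buckets; it stays there. Origin: centre of the underside; z up along its axis.
- tall_loaded: tall clear tube with a flat base: body 28.4 mm across, broad ribbed white cap 35 mm across from 101 to 117 mm above the underside (117 mm in all), 45 g nominal. At the start it already stands in one of the rotor's buckets; it stays there. Origin: centre of the underside; z up along its axis.
- red_loose: transport tube with a red cap: body 28.4 mm across, cap 31 mm across from 77 to 102 mm above the underside (102 mm in all), 21 g nominal. At the start it stands upright in the steel tray. Origin: centre of the underside; z up along its axis.
- tall_loose: tall clear tube with a flat base: body 28.4 mm across, broad ribbed white cap 35 mm across from 101 to 117 mm above the underside (117 mm in all), 45 g nominal. At the start it stands upright in the steel tray. Origin: centre of the underside; z up along its axis.
- short_1: short shouldered glass bottle: body 28 mm across and 45 mm high, narrow ribbed white screw cap 23 mm across from 54 to 76 mm above the underside (76 mm in all), 45 g nominal. The two short bottles are alike. At the start it stands upright in the steel tray. Origin: centre of the underside; z up along its axis.
- short_2: short shouldered glass bottle: body 28 mm across and 45 mm high, narrow ribbed white screw cap 23 mm across from 54 to 76 mm above the underside (76 mm in all), 45 g nominal. The two short bottles are alike. At the start it stands upright in the steel tray. Origin: centre of the underside; z up along its axis.
- tray: shallow steel tray, 190 x 190 mm, rim 16 mm high, inner floor 3 mm above the desk, in which the four containers to be loaded stand about 80 mm apart in two rows of two. Fixed. Origin: centre of the underside.
There are look-alikes about, which are no part of the job. What is shaped like the red_loose but green is not meant. Leave any purple look-alike of the short_1 alone.

How it is judged:
By the outcome, as a careful person would: the job done as asked, in the order asked, and still so for the second after the job is handed in, with the robot touching nothing.
It also fails if it takes over 115 s, if anything falls off the work surface, if the arm or the gripper's body presses on something with over 40 N, if the wrist force passes 120 N, or if a joint passes its speed limit or range.

## Working session

There is one attempt and no reset: what is moved stays moved. The work goes in short steps, Python scripts to look and compute and a tool call to move; the robot and the scene stay as the last step left them, time stands still between calls to the robot, and variables do not carry over. Pictures are saved under pics/ and viewed, about 12 in all and at most 16, crops included, and the job is handed in when it is done.

Besides the shell and the picture viewer there is one more tool, called after "Call:" by a JSON object that holds its "api" and its "payload". move_arm: Moves the arm, as the interface text tells. Its arguments: {"type":"object","properties":{"commands":{"type":"array","items":{"type":"array","items":{"type":"number"}}},"squeeze":{"type":"number"}},"required":["commands"]}

```bash
mkdir -p pics; ls
python3 - <<'E'
from cell import robot, eyes
import cv2,pickle
s=robot.sense();print({k:s[k] for k in('clock','ee_pos','tcp_rot','grip_width','contact_force')})
for n in('scene','top'):
    d=eyes.snapshot(n);pickle.dump(d,open(n+'0.pkl','wb'));cv2.imwrite(f'pics/{n}0.png',d['pixels'][:,:,::-1]);print(n,d['fx'],d['cx'],d['cy'],d['R'],d['t'])
E
```

```text
pics
{'clock': 0.0, 'ee_pos': array([180.46124583, 571.88755212, 241.2567173 ]), 'tcp_rot': array([ 9.05373935e-04,  9.88336832e-01, -1.52280934e-01, -6.55281836e-05]), 'grip_width': 85.30053006574657, 'contact_force': array([-0.22169686,  0.17690098,  0.05037798])}
scene 575.4069095580514 323.896330030595 235.71666191892012 [[ 0.71702422 -0.696845    0.01683204]
 [-0.47963359 -0.51075709 -0.71349759]
 [ 0.50579432  0.50352184 -0.70045547]] [-446.6980239   212.77529637  990.19440339]
top 609.282857792799 313.7432567037359 233.01255562859637 [[-0.02575648 -0.99965719  0.00470134]
 [-0.98884909  0.02478741 -0.14684364]
 [ 0.14667676 -0.00843109 -0.98914854]] [-125.58110567  493.73138091 1225.86269595]
```

View pics/scene0.png

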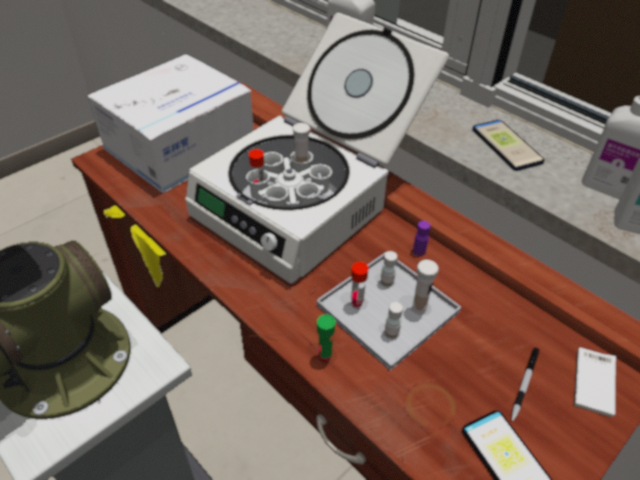

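View pics/top0.png

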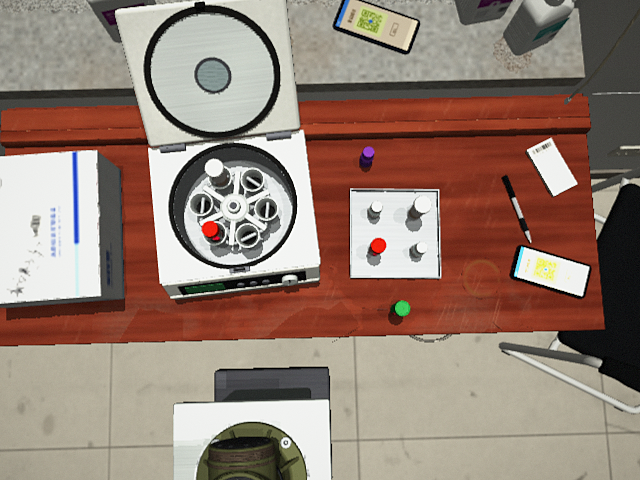

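Scene and top views are clear. In the top view the hub is at about (234,207), red_loaded at (210,230) and tall_loaded at (215,168). The empty buckets are at (255,180), (267,210), (249,239) and (201,205). In the tray, the red tube is at (378,246), the tall one at (421,206), and the short bottles at (376,210) and (420,250). Next I'll measure these more closely.

Run:
```python
import pickle,cv2,numpy as np
p=pickle.load(open('top0.pkl','rb'))['pixels'][:,:,::-1]
a=cv2.resize(p[135:285,160:310],(0,0),fx=4,fy=4,interpolation=cv2.INTER_CUBIC)[:600,:600]
cv2.imwrite('pics/rotor.png',a)
b=cv2.resize(p[180:285,340:450],(0,0),fx=5,fy=5,interpolation=cv2.INTER_CUBIC)
cv2.imwrite('pics/tray.png',b)
```

```text
(no output)
```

View pics/rotor.png

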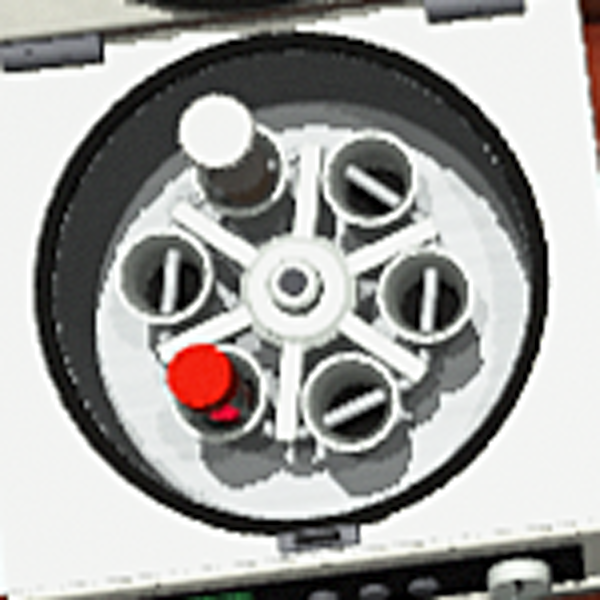

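View pics/tray.png

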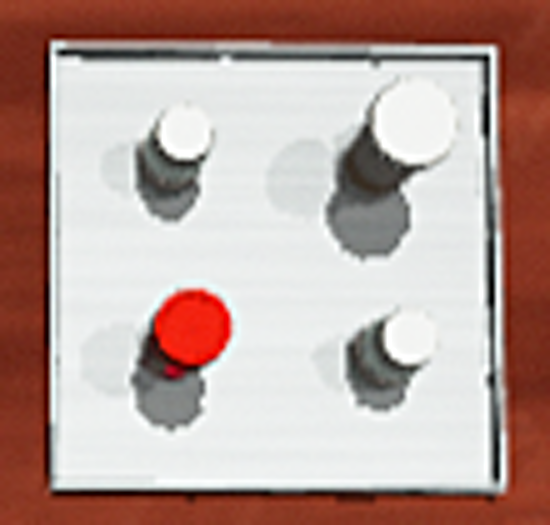

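The crops show the rotor bucket rims at crop pixels (166,279), (370,182), (426,297) and (350,402), and the hub at (295,285). The tray caps are at (184,131), (414,122), (193,327) and (409,337).

```bash
cat > h.py <<'E'
import numpy as np,pickle
from scipy.spatial.transform import Rotation as Ro
def ray(d,u,v,z):
    R,t=np.array(d['R']),np.array(d['t'])
    c=-R.T@t; r=R.T@np.array([(u-d['cx'])/d['fx'],(v-d['cy'])/d['fy'],1])
    return c+r*(z-c[2])/r[2]
def proj(d,X):
    p=np.array(d['R'])@np.array(X)+d['t']; return d['fx']*p[0]/p[2]+d['cx'],d['fy']*p[1]/p[2]+d['cy']
def crop(u,v,u0,v0,f): return u0+(u+.5)/f-.5, v0+(v+.5)/f-.5
def yaw(s):
    q=s['tcp_rot']; R=Ro.from_quat([q[1],q[2],q[3],q[0]]).as_matrix()
    return R,np.degrees(np.arctan2(R[1,1],R[0,1]))  # world angle of jaw axis
def plan(s,x,y,z,jaw=None):
    R,a=yaw(s); d=R.T@(np.array([x,y,z])-s['ee_pos'])/200
    w=0 if jaw is None else -(((jaw-a)+90)%180-90)/180 # tool z down: sign flips
    print('from',np.round(s['ee_pos'],1),'jaw',round(a,1),'F',np.round(s['contact_force'],1),'w',round(s['grip_width'],1),'t',round(s['clock'],2),'q6',round(s['q'][5],2))
    print('  d',np.round(d,4),'yaw',round(w,4))
E
python3 - <<'E'
from h import *
d=pickle.load(open('top0.pkl','rb'))
P=lambda u,v,z,c=(160,135,4):np.round(ray(d,*crop(u,v,*c),z)[:2],1)
for n,(u,v) in dict(A=(166,279),B=(370,182),C=(426,297),D=(350,402)).items(): print(n,P(u,v,105))
print('tallL',P(217,130,179),'redL',P(201,376,164),'hub',P(295,285,111),'bowl',P(291,284,115))
for n,(u,v,z) in dict(s1=(184,131,79),tall=(414,122,120),red=(193,327,105),s2=(409,337,79)).items(): print(n,P(u,v,z,(340,180,5)))
E
```

```text
A [542.9  82.9]
B [589.3 -18. ]
C [530.7 -45. ]
D [479.3  -7.1]
tallL [598.1  46.1] redL [484.6  56.1] hub [537.1  18.7] bowl [536.9  20.2]
s1 [ 536.4 -265.5]
tall [ 529.9 -350.6]
red [ 453.4 -262.8]
s2 [ 450.5 -351.9]
```

Run:
```python
from h import *
from cell import robot
s=robot.sense(); plan(s,536.4,-265.5,241,84.5)
```

```text
from [180.5 571.9 241.4] jaw -107.5 F [ 0.2 -0.3  0.2] w 85.3 t 0.1 q6 -0.33
  d [2.9575 3.4572 0.0078] yaw -0.0668
```

Call:
{"api": "move_arm", "payload": {"commands": [[0.3,0.3,0.3,0,0],[0.3,0.6,0.6,0,0],[0.3,0.75,0.86,0,0],[0.3,0.75,0.86,0,0],[0.3,0.75,0.86,0,0]], "squeeze": 30}}

```text
clock: 0.72
ee_pos: [272.5, 360.9, 242.5]
tcp_rot: [-0.0, 0.988, -0.153, 0.0]
contact_force: [-0.4, 0.3, -0.1]
grip_width: 55.4
```

Call:
{"api": "move_arm", "payload": {"commands": [[0.3,0.3,0.3,0,0],[0.3,0.6,0.6,0,0],[0.3,0.75,0.86,0,0],[0.3,0.75,0.86,0,0],[0.3,0.75,0.86,0,0]]}}

```text
clock: 1.35
ee_pos: [363.9, 149.9, 242.5]
tcp_rot: [-0.0, 0.988, -0.155, 0.0]
contact_force: [0.4, 0.2, 0.1]
grip_width: 55.3
```

Call:
{"api": "move_arm", "payload": {"commands": [[0.3,0.3,0.3,0,-0.033],[0.3,0.6,0.6,0,-0.067],[0.3,0.73,0.87,0,-0.067],[0.3,0.73,0.87,0,-0.067],[0.3,0.73,0.87,0,-0.067]]}}

```text
clock: 1.98
ee_pos: [450.0, -61.8, 241.2]
tcp_rot: [-0.0, 0.999, -0.052, -0.001]
contact_force: [-0.3, -0.3, -0.7]
grip_width: 55.5
```

Run:
```python
from h import *
from cell import robot
s=robot.sense(); plan(s,536.4,-265.5,160,84.5)
```

```text
from [450.  -61.8 241.2] jaw -96.0 F [-0.3 -0.3 -0.7] w 55.5 t 1.98 q6 1.16
  d [0.5372 0.9677 0.405 ] yaw -0.0028
```

Call:
{"api": "move_arm", "payload": {"commands": [[0.3,0.15,0.27,0.1,0],[0.3,0.3,0.54,0.2,0],[0.3,0.45,0.81,0.3,0],[0.3,0.537,0.968,0.405,-0.003],[0.3,0.537,0.968,0.405,-0.003],[0.3,0.537,0.968,0.405,-0.003]]}}

```text
clock: 2.72
ee_pos: [537.0, -264.2, 159.7]
tcp_rot: [-0.0, 0.999, -0.047, -0.001]
contact_force: [-0.1, 0.1, 1.0]
grip_width: 55.7
```

```bash
cat > look.py <<'E'
import sys,cv2
from h import *
from cell import robot,eyes
# look.py out cam u0 v0 u1 v1 f
o,c=sys.argv[1:3];u0,v0,u1,v1=map(int,sys.argv[3:7]);f=float(sys.argv[7])
d=eyes.snapshot(c);pickle.dump(d,open(o+'.pkl','wb'))
cv2.imwrite(f'pics/{o}.png',cv2.resize(d['pixels'][v0:v1,u0:u1,::-1],(0,0),fx=f,fy=f,interpolation=cv2.INTER_CUBIC))
E
cat > p.py <<'E'
import sys
from h import *
from cell import robot
plan(robot.sense(),*map(float,sys.argv[1:]))
E
python3 p.py 536.4 -265.5 62 84.5; python3 look.py g1 scene 290 200 490 350 4
```

```text
from [ 537.  -264.2  159.7] jaw -95.4 F [-0.1  0.1  1. ] w 55.7 t 2.73 q6 1.6
  d [-0.0011  0.0067  0.4884] yaw 0.0005
```

View pics/g1.png

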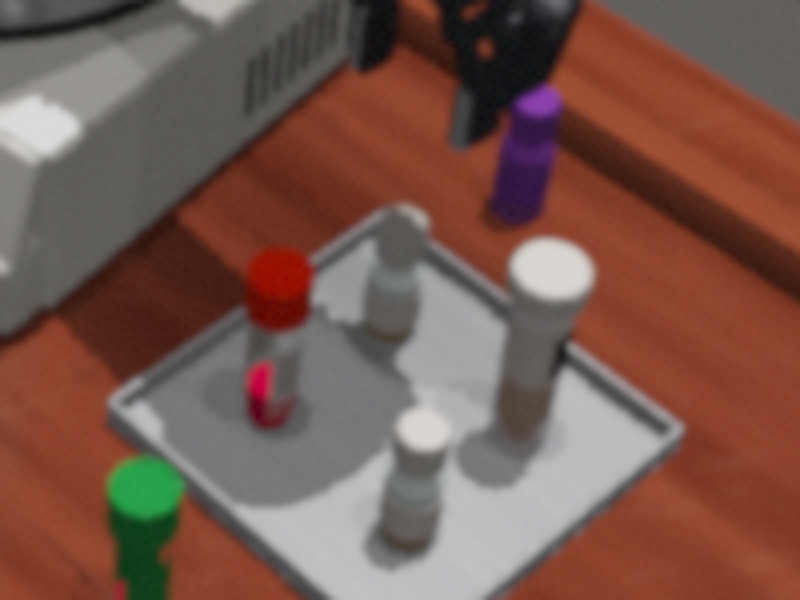

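The fingers straddle the line above the rear-left short bottle, whose cap is at crop (402,225). Going down to grip it.

Call:
{"api": "move_arm", "payload": {"commands": [[0.3,0,0.007,0.25,0],[0.3,0,0.007,0.488,0],[0.3,0,0.007,0.488,0],[-0.9,0,0.007,0.488,0],[-0.9,0,0.007,0.488,0],[-0.9,0,0.007,0.488,0],[-0.9,0,0.007,0.488,0]]}}

```text
clock: 3.65
ee_pos: [538.7, -265.9, 66.6]
tcp_rot: [0.001, 0.999, -0.047, 0.002]
contact_force: [0.3, 1.2, 7.6]
grip_width: 22.4
```

Call:
{"api": "move_arm", "payload": {"commands": [[-0.9,0,0,0,0],[-0.9,0,0,-0.2,0],[-0.9,0,0,-0.45,0],[-0.9,0,0,-0.75,0],[-0.9,0,0,-0.75,0],[-0.9,0,0,-0.75,0]]}}

```text
clock: 4.4
ee_pos: [538.0, -265.4, 216.5]
tcp_rot: [0.0, 0.999, -0.047, 0.002]
contact_force: [-0.8, 1.2, -1.5]
grip_width: 22.0
```

```bash
python3 p.py 543.5 83.7 212 84.5
```

```text
from [ 538.  -265.4  216.5] jaw -95.4 F [-0.8  1.2 -1.5] w 22.0 t 4.4 q6 1.6
  d [-0.1358 -1.7407  0.0207] yaw 0.0008
```

Call:
{"api": "move_arm", "payload": {"commands": [[-0.9,-0.02,-0.25,0,0],[-0.9,-0.04,-0.5,0,0],[-0.9,-0.06,-0.75,0,0],[-0.9,-0.08,-0.95,0,0],[-0.9,-0.08,-0.95,0,0]]}}

```text
clock: 5.03
ee_pos: [539.3, -72.4, 214.6]
tcp_rot: [0.0, 0.999, -0.045, 0.001]
contact_force: [-0.5, -0.4, -0.3]
grip_width: 22.1
```

Call:
{"api": "move_arm", "payload": {"commands": [[-0.9,-0.02,-0.25,0,0],[-0.9,-0.04,-0.5,0,0],[-0.9,-0.056,-0.8,0,0],[-0.9,-0.056,-0.8,0,0],[-0.9,-0.056,-0.8,0,0]]}}

```text
clock: 5.65
ee_pos: [542.3, 87.4, 213.4]
tcp_rot: [0.001, 0.999, -0.045, 0.0]
contact_force: [-0.2, 0.4, -0.4]
grip_width: 21.8
```

```bash
python3 p.py 543.5 83.7 180 84.5; python3 look.py g2 scene 220 100 360 210 5
```

```text
from [542.3  87.4 213.4] jaw -95.1 F [-0.2  0.4 -0.4] w 21.8 t 5.65 q6 0.95
  d [0.0078 0.0175 0.1672] yaw 0.002
```

View pics/g2.png

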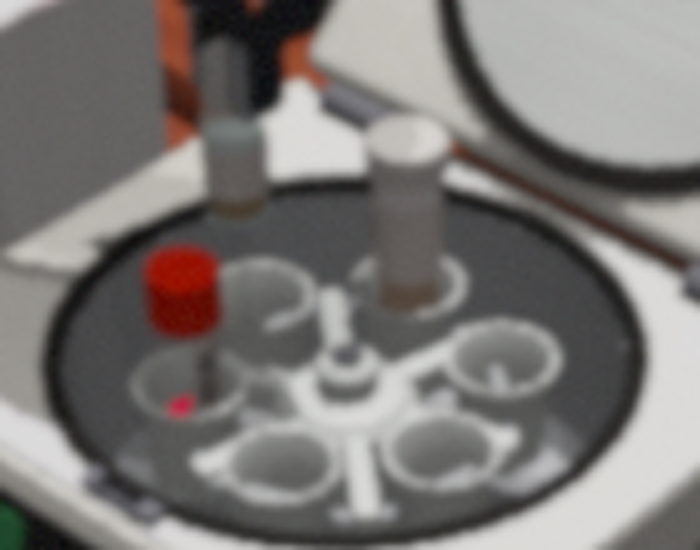

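The bottle is held upright with its base at crop (237,205). The target rim is at about (264,297). I'll check both against the calibration before going down.

Run:
```python
from h import *
d=pickle.load(open('g2.pkl','rb'))
for X in [(542.3,87.4,150),(543.5,83.7,105),(590.2,-18.7,105),(531.1,-45.7,105),(478.2,-8,105)]:
    u,v=proj(d,X);print(X,round((u-220)*5),round((v-100)*5))
for c in [(264,297),(500,358),(440,450),(282,465)]: print(ray(d,220+c[0]/5,100+c[1]/5,105).round(1))
print(ray(d,220+237/5,100+204/5,150).round(1))
```

```text
(542.3, 87.4, 150) 242 203
(543.5, 83.7, 105) 255 292
(590.2, -18.7, 105) 499 355
(531.1, -45.7, 105) 440 447
(478.2, -8, 105) 279 461
[544.3  78.5 105. ]
[589.1 -20.6 105. ]
[530.  -47.2 105. ]
[477.3 -10.8 105. ]
[540.4  88.1 150. ]
```

Call:
{"api": "move_arm", "payload": {"commands": [[-0.9,0.006,0.022,0,0],[-0.9,0.006,0.022,0.15,0],[-0.9,0.006,0.022,0.25,0],[-0.9,0.006,0.022,0.3,0],[-0.9,0.006,0.022,0.3,0],[-0.9,0.006,0.022,0.3,0]]}}

```text
clock: 6.45
ee_pos: [543.2, 82.5, 153.8]
tcp_rot: [0.001, 0.999, -0.045, 0.0]
contact_force: [0.4, 2.1, -1.4]
grip_width: 21.7
```

```bash
python3 p.py 543.5 82.7 125.6 84.5
```

```text
from [543.2  82.5 153.8] jaw -95.2 F [ 0.4  2.1 -1.4] w 21.7 t 6.45 q6 0.96
  d [ 0.0012 -0.0014  0.1409] yaw 0.0017
```

Call:
{"api": "move_arm", "payload": {"commands": [[-0.9,0.001,-0.006,0.05,0],[-0.9,0.001,-0.006,0.1,0],[-0.9,0.001,-0.006,0.14,0],[-0.9,0.001,-0.006,0.14,0],[-0.9,0.001,-0.006,0.14,0]]}}

```text
clock: 7.08
ee_pos: [543.4, 83.5, 125.4]
tcp_rot: [0.001, 0.999, -0.045, 0.0]
contact_force: [0.5, -0.5, -0.3]
grip_width: 21.7
```

Call:
{"api": "move_arm", "payload": {"commands": [[0.0,0,0,0,0],[0.0,0,0,0,0],[0.0,0,0,0,0],[0.0,0,0,-0.2,0],[0.0,0,0,-0.45,0],[0.0,0,0,-0.45,0],[0.0,0,0,-0.45,0]]}}

```text
clock: 7.95
ee_pos: [543.2, 83.8, 215.1]
tcp_rot: [0.0, 0.999, -0.045, -0.0]
contact_force: [-0.7, 1.4, -0.4]
grip_width: 42.6
```

```bash
python3 p.py 450.5 -351.9 170 84.5
```

```text
from [543.2  83.8 215.1] jaw -95.2 F [-0.7  1.4 -0.4] w 42.6 t 7.95 q6 0.96
  d [-0.2642  2.2113  0.2274] yaw 0.0016
```

Call:
{"api": "move_arm", "payload": {"commands": [[0.1,-0.03,0.25,0,0],[0.1,-0.06,0.5,0,0],[0.1,-0.1,0.8,0,0],[0.1,-0.12,1.0,0,0],[0.1,-0.12,1.0,0,0]]}}

```text
clock: 8.57
ee_pos: [500.1, -115.4, 213.9]
tcp_rot: [0.001, 0.999, -0.047, -0.001]
contact_force: [-0.2, 0.5, -0.7]
grip_width: 46.8
```

Call:
{"api": "move_arm", "payload": {"commands": [[0.3,-0.03,0.25,0,0],[0.3,-0.06,0.5,0,0],[0.3,-0.1,0.8,0,0],[0.3,-0.12,1.0,0,0],[0.3,-0.12,1.0,0,0]]}}

```text
clock: 9.2
ee_pos: [456.5, -313.5, 212.4]
tcp_rot: [0.0, 0.999, -0.049, -0.003]
contact_force: [0.7, 0.9, -0.2]
grip_width: 55.6
```

```bash
python3 p.py 450.5 -351.9 67 84.5
```

```text
from [ 456.5 -313.5  212.4] jaw -95.6 F [ 0.7  0.9 -0.2] w 55.6 t 9.2 q6 1.71
  d [-0.0076  0.1934  0.727 ] yaw -0.0005
```

Call:
{"api": "move_arm", "payload": {"commands": [[0.3,-0.008,0.193,0,0],[0.3,-0.008,0.193,0.25,0],[0.3,-0.008,0.193,0.5,0],[0.3,-0.008,0.193,0.72,0],[0.3,-0.008,0.193,0.72,0],[0.3,-0.008,0.193,0.72,0],[-0.9,-0.008,0.193,0.72,0],[-0.9,-0.008,0.193,0.72,0],[-0.9,-0.008,0.193,0.72,0],[-0.9,-0.008,0.193,0.72,0]]}}

```text
clock: 10.45
ee_pos: [451.4, -352.3, 70.3]
tcp_rot: [0.001, 0.999, -0.049, -0.001]
contact_force: [0.5, 1.6, 6.1]
grip_width: 21.7
```

Call:
{"api": "move_arm", "payload": {"commands": [[-0.9,0,0,-0.05,0],[-0.9,0,0,-0.25,0],[-0.9,0,0,-0.5,0],[-0.9,0,0,-0.75,0],[-0.9,0,0,-0.75,0],[-0.9,0,0,-0.75,0]]}}

```text
clock: 11.2
ee_pos: [451.6, -351.8, 220.0]
tcp_rot: [0.0, 0.999, -0.049, -0.001]
contact_force: [0.3, -0.4, -1.4]
grip_width: 21.8
```

```bash
python3 p.py 531.1 -45.7 215 84.5
```

```text
from [ 451.6 -351.8  220. ] jaw -95.6 F [ 0.3 -0.4 -1.4] w 21.8 t 11.2 q6 1.78
  d [ 0.2471 -1.5618  0.0225] yaw -0.0004
```

Call:
{"api": "move_arm", "payload": {"commands": [[-0.9,0.04,-0.25,0,0],[-0.9,0.08,-0.5,0,0],[-0.9,0.12,-0.75,0,0],[-0.9,0.15,-0.95,0,0],[-0.9,0.15,-0.95,0,0]]}}

```text
clock: 11.82
ee_pos: [499.8, -163.2, 218.0]
tcp_rot: [0.0, 0.999, -0.047, -0.003]
contact_force: [0.8, -0.1, -1.6]
grip_width: 22.1
```

Call:
{"api": "move_arm", "payload": {"commands": [[-0.9,0.04,-0.25,0,0],[-0.9,0.08,-0.5,0,0],[-0.9,0.1,-0.61,0,0],[-0.9,0.1,-0.61,0,0],[-0.9,0.1,-0.61,0,0]]}}

```text
clock: 12.45
ee_pos: [530.8, -44.5, 217.2]
tcp_rot: [0.001, 0.999, -0.047, -0.003]
contact_force: [0.4, 0.0, -0.6]
grip_width: 21.9
```

```bash
python3 p.py 530.9 -46 160 84.5; python3 look.py g3 scene 220 100 360 210 5
```

```text
from [530.8 -44.5 217.2] jaw -95.4 F [ 0.4  0.  -0.6] w 21.9 t 12.45 q6 1.18
  d [0.0032 0.0069 0.2858] yaw 0.0005
```

View pics/g3.png

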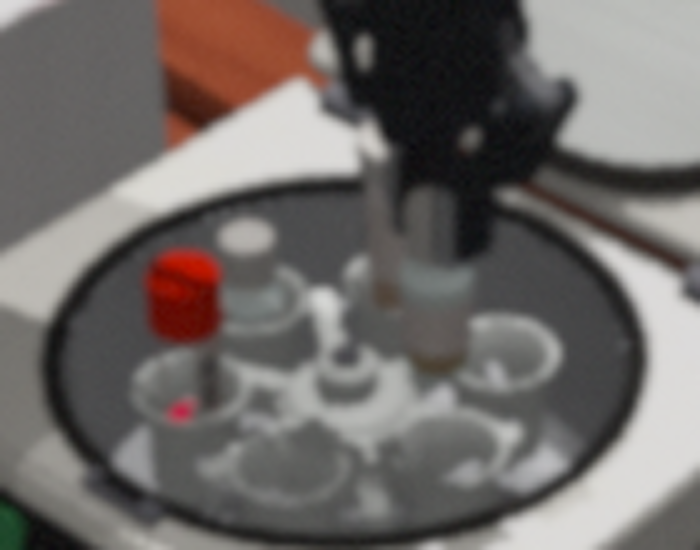

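s1 stands in the left bucket. s2 hangs upright over the right bucket, with its base at (437,362) and the rim at about (446,452). Lowering it.

Call:
{"api": "move_arm", "payload": {"commands": [[-0.9,0.003,0.008,0.1,0],[-0.9,0.003,0.008,0.2,0],[-0.9,0.003,0.008,0.3,0],[-0.9,0.003,0.008,0.3,0],[-0.9,0.003,0.008,0.3,0]]}}

```text
clock: 13.12
ee_pos: [530.7, -46.4, 157.1]
tcp_rot: [0.001, 0.999, -0.047, -0.003]
contact_force: [-0.4, 0.1, -0.4]
grip_width: 21.8
```

Call:
{"api": "move_arm", "payload": {"commands": [[-0.9,0,0,0.05,0],[-0.9,0,0,0.1,0],[-0.9,0,0,0.14,0],[-0.9,0,0,0.14,0],[-0.9,0,0,0.14,0]]}}

```text
clock: 13.75
ee_pos: [530.5, -46.5, 129.0]
tcp_rot: [0.001, 0.999, -0.047, -0.003]
contact_force: [1.8, -0.5, 0.8]
grip_width: 21.7
```

Down at 129 with no load. Releasing, lifting and turning the jaws to −35.5° for the red tube.

Call:
{"api": "move_arm", "payload": {"commands": [[0.0,0,0,0,0],[0.0,0,0,0,0],[0.0,0,0,0,0],[0.0,0,0,-0.2,0],[0.0,0,0,-0.45,0],[0.0,0,0,-0.45,0],[0.0,0,0,-0.45,0]]}}

```text
clock: 14.62
ee_pos: [531.0, -46.2, 218.5]
tcp_rot: [0.0, 0.999, -0.047, -0.004]
contact_force: [-1.0, -0.1, -0.5]
grip_width: 42.9
```

```bash
python3 p.py 453.4 -262.8 215 -35.5
```

```text
from [531.  -46.2 218.5] jaw -95.4 F [-1.  -0.1 -0.5] w 42.9 t 14.62 q6 1.19
  d [-0.2836  1.1147  0.0207] yaw -0.333
```

Call:
{"api": "move_arm", "payload": {"commands": [[0.1,-0.05,0.15,0,-0.055],[0.1,-0.1,0.3,0,-0.11],[0.1,-0.15,0.5,0,-0.165],[0.1,-0.2,0.7,0,-0.22],[0.3,-0.25,0.9,0,-0.275],[0.3,-0.28,1.0,0,-0.33],[0.3,-0.28,1.0,0,-0.333],[0.3,-0.28,1.0,0,-0.333]]}}

```text
clock: 15.62
ee_pos: [456.2, -239.6, 218.2]
tcp_rot: [-0.002, 0.89, 0.457, -0.004]
contact_force: [-0.7, 0.5, -0.5]
grip_width: 56.0
```

```bash
python3 p.py 453.4 -262.8 83 -35.5
```

```text
from [ 456.2 -239.6  218.2] jaw -35.6 F [-0.7  0.5 -0.5] w 56.0 t 15.62 q6 2.61
  d [-0.0993  0.0611  0.6758] yaw -0.0007
```

Call:
{"api": "move_arm", "payload": {"commands": [[0.3,-0.1,0.061,0,0],[0.3,-0.1,0.061,0.2,0],[0.3,-0.1,0.061,0.45,0],[0.3,-0.1,0.061,0.676,0],[0.3,-0.1,0.061,0.676,0],[0.3,-0.1,0.061,0.676,0],[-0.8,-0.1,0.061,0.676,0],[-0.8,-0.1,0.061,0.676,0],[-0.8,-0.1,0.061,0.676,0],[-0.8,-0.1,0.061,0.676,0]]}}

```text
clock: 16.88
ee_pos: [454.3, -263.3, 85.3]
tcp_rot: [-0.001, 0.889, 0.457, -0.003]
contact_force: [-1.3, 2.4, 5.3]
grip_width: 29.9
```

Call:
{"api": "move_arm", "payload": {"commands": [[-0.8,0,0,-0.05,0],[-0.8,0,0,-0.25,0],[-0.8,0,0,-0.5,0],[-0.8,0,0,-0.8,0],[-0.8,0,0,-0.8,0],[-0.8,0,0,-0.8,0]]}}

```text
clock: 17.62
ee_pos: [455.2, -263.0, 245.5]
tcp_rot: [-0.001, 0.89, 0.457, -0.002]
contact_force: [-0.5, -0.7, -0.7]
grip_width: 30.1
```

```bash
python3 p.py 590 -19.3 243 -35.5
```

```text
from [ 455.2 -263.   245.5] jaw -35.6 F [-0.5 -0.7 -0.7] w 30.1 t 17.62 q6 2.66
  d [ 1.3829 -0.1618  0.0088] yaw -0.0007
```

Call:
{"api": "move_arm", "payload": {"commands": [[-0.8,0.25,-0.03,0,0],[-0.8,0.5,-0.06,0,0],[-0.8,0.75,-0.08,0,0],[-0.8,0.9,-0.1,0,0],[-0.8,0.9,-0.1,0,0]]}}

```text
clock: 18.25
ee_pos: [543.9, -103.3, 243.0]
tcp_rot: [-0.002, 0.889, 0.458, -0.004]
contact_force: [-0.0, -1.0, 0.4]
grip_width: 30.3
```

Call:
{"api": "move_arm", "payload": {"commands": [[-0.8,0.25,-0.03,0,0],[-0.8,0.48,-0.062,0,0],[-0.8,0.48,-0.062,0,0],[-0.8,0.48,-0.062,0,0]]}}

```text
clock: 18.75
ee_pos: [589.0, -18.7, 241.9]
tcp_rot: [-0.002, 0.889, 0.458, -0.004]
contact_force: [-0.1, -0.3, 0.1]
grip_width: 30.1
```

```bash
python3 p.py 590 -19.3 172 -35.5; python3 look.py g4 scene 220 100 360 210 5
```

```text
from [589.  -18.7 241.9] jaw -35.5 F [-0.1 -0.3  0.1] w 30.1 t 18.75 q6 2.21
  d [0.0028 0.008  0.3496] yaw 0.0
```

View pics/g4.png

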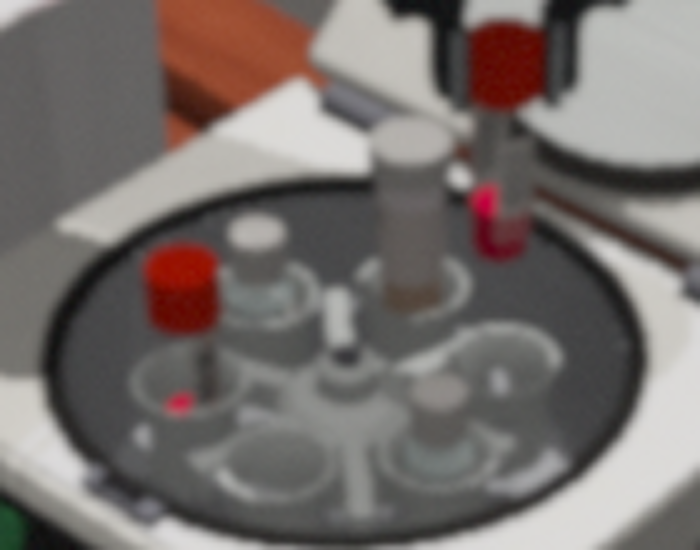

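Both short bottles are seated and upright. The red tube hangs over the back-right bucket, with its base at (500,250) and the rim at (503,360). Lowering.

Call:
{"api": "move_arm", "payload": {"commands": [[-0.8,0.003,0.008,0.1,0],[-0.8,0.003,0.008,0.2,0],[-0.8,0.003,0.008,0.3,0],[-0.8,0.003,0.008,0.35,0],[-0.8,0.003,0.008,0.35,0],[-0.8,0.003,0.008,0.35,0]]}}

```text
clock: 19.55
ee_pos: [590.3, -19.5, 173.0]
tcp_rot: [-0.001, 0.889, 0.458, -0.004]
contact_force: [-0.3, -0.1, 0.9]
grip_width: 30.3
```

Call:
{"api": "move_arm", "payload": {"commands": [[-0.8,0,0,0.05,0],[-0.8,0,0,0.1,0],[-0.8,0,0,0.137,0],[-0.8,0,0,0.137,0],[-0.8,0,0,0.137,0]]}}

```text
clock: 20.18
ee_pos: [590.1, -19.5, 145.4]
tcp_rot: [-0.001, 0.889, 0.458, -0.004]
contact_force: [-0.8, 0.1, -0.3]
grip_width: 30.1
```

Going in freely. Releasing and lifting. The cap is 31 mm across, so opening to 48 mm is enough.

Call:
{"api": "move_arm", "payload": {"commands": [[0.1,0,0,0,0],[0.1,0,0,0,0],[0.1,0,0,0,0],[0.1,0,0,-0.2,0],[0.1,0,0,-0.4,0],[0.1,0,0,-0.4,0],[0.1,0,0,-0.4,0]]}}

```text
clock: 21.05
ee_pos: [590.6, -19.3, 224.9]
tcp_rot: [-0.002, 0.889, 0.458, -0.004]
contact_force: [-0.6, -0.1, -0.9]
grip_width: 46.7
```

```bash
python3 p.py 529.9 -350.6 225 24.5;python3 look.py g5 top 160 135 310 285 4
```

```text
from [590.6 -19.3 224.9] jaw -35.5 F [-0.6 -0.1 -0.9] w 46.7 t 21.05 q6 2.22
  d [-1.5246  0.7156  0.0032] yaw -0.3335
```

View pics/g5.png

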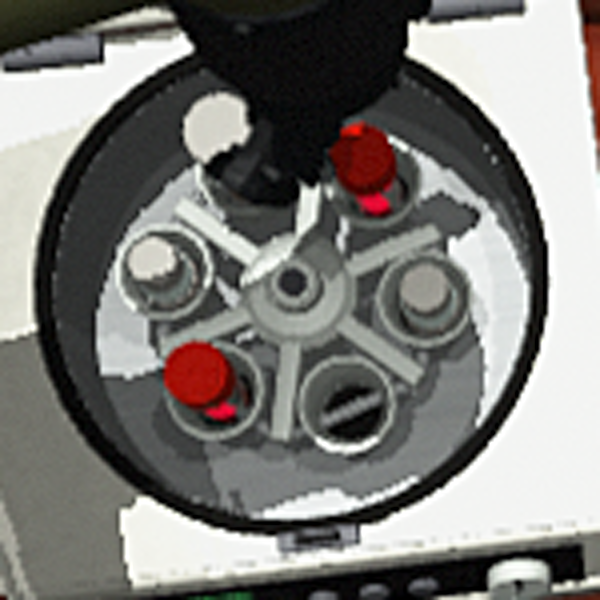

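The red tube is in, opposite its mate. The remaining empty bucket is at crop (348,403), so the rotor has barely turned. Now the tall tube, turning the other way to stay clear of the wrist limit.

Call:
{"api": "move_arm", "payload": {"commands": [[0.2,-0.15,0.07,0,0.055],[0.2,-0.3,0.14,0,0.11],[0.2,-0.45,0.21,0,0.165],[0.2,-0.6,0.28,0,0.22],[0.2,-0.75,0.35,0,0.275],[0.2,-0.85,0.4,0,0.33],[0.2,-0.95,0.45,0,0.385],[0.2,-0.95,0.45,0,0.44],[0.3,-0.95,0.45,0,0.5],[0.3,-0.95,0.45,0,0.5]]}}

```text
clock: 22.35
ee_pos: [552.8, -226.2, 223.5]
tcp_rot: [0.002, 0.953, -0.304, -0.006]
contact_force: [0.4, 0.9, 0.3]
grip_width: 55.2
```

```bash
python3 p.py 529.9 -350.6 180 24.5
```

```text
from [ 552.8 -226.2  223.5] jaw -125.4 F [0.4 0.9 0.3] w 55.2 t 22.35 q6 1.0
  d [0.2692 0.5715 0.2191] yaw 0.1671
```

Call:
{"api": "move_arm", "payload": {"commands": [[0.5,0.1,0.2,0,0.055],[0.5,0.2,0.4,0.1,0.11],[0.5,0.269,0.5715,0.219,0.167],[0.5,0.269,0.5715,0.219,0.167],[0.5,0.269,0.5715,0.219,0.167]]}}

```text
clock: 22.98
ee_pos: [529.9, -350.5, 180.0]
tcp_rot: [0.004, 0.842, -0.539, -0.005]
contact_force: [-0.3, 0.5, -0.8]
grip_width: 63.9
```

```bash
python3 p.py 529.9 -350.6 105 24.5; python3 look.py g6 scene 340 220 480 325 5
```

```text
from [ 529.9 -350.5  180. ] jaw -155.3 F [-0.3  0.5 -0.8] w 63.9 t 22.98 q6 0.7
  d [ 0.0022 -0.0041  0.3748] yaw 0.0012
```

View pics/g6.png

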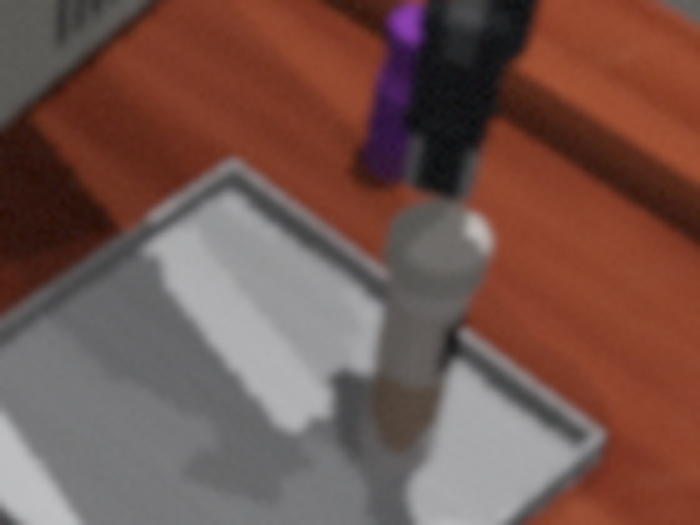

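The tall cap (crop (440,245)) is in line with the fingers (443,170). Gripping.

Call:
{"api": "move_arm", "payload": {"commands": [[0.5,0,0,0.15,0],[0.5,0,0,0.3,0],[0.5,0,0,0.375,0],[0.5,0,0,0.375,0],[-0.6,0,0,0.375,0],[-0.6,0,0,0.375,0],[-0.6,0,0,0.375,0],[-0.6,0,0,0.375,0],[-0.6,0,0,0.375,0]]}}

```text
clock: 24.15
ee_pos: [530.2, -350.8, 107.5]
tcp_rot: [0.003, 0.842, -0.539, -0.003]
contact_force: [0.7, -0.4, 5.4]
grip_width: 33.2
```

Call:
{"api": "move_arm", "payload": {"commands": [[-0.6,0,0,-0.05,0],[-0.6,0,0,-0.25,0],[-0.6,0,0,-0.5,0],[-0.6,0,0,-0.75,0],[-0.6,0,0,-0.75,0],[-0.6,0,0,-0.75,0]]}}

```text
clock: 24.9
ee_pos: [531.4, -350.1, 256.9]
tcp_rot: [0.003, 0.842, -0.539, -0.003]
contact_force: [0.1, 0.0, -1.3]
grip_width: 33.2
```

```bash
python3 - <<'E'
from h import *
d=pickle.load(open('g5.pkl','rb'));print(ray(d,*crop(348,403,160,135,4),105).round(1))
E
python3 p.py 478.5 -8 255 24.5
```

```text
[478.9  -6.1 105. ]
from [ 531.4 -350.1  256.9] jaw -155.3 F [ 0.1  0.  -1.3] w 33.2 t 24.9 q6 0.7
  d [-1.6641 -0.4753  0.0091] yaw 0.0013
```

Call:
{"api": "move_arm", "payload": {"commands": [[-0.6,-0.25,-0.07,0,0],[-0.6,-0.5,-0.14,0,0],[-0.6,-0.75,-0.21,0,0],[-0.6,-0.9,-0.26,0,0],[-0.6,-0.9,-0.26,0,0]]}}

```text
clock: 25.52
ee_pos: [502.8, -162.9, 255.7]
tcp_rot: [0.003, 0.843, -0.538, -0.004]
contact_force: [-0.1, -0.1, -1.3]
grip_width: 33.0
```

Call:
{"api": "move_arm", "payload": {"commands": [[-0.6,-0.25,-0.07,0,0],[-0.6,-0.5,-0.14,0,0],[-0.6,-0.76,-0.215,0,0],[-0.6,-0.76,-0.215,0,0],[-0.6,-0.76,-0.215,0,0]]}}

```text
clock: 26.15
ee_pos: [477.7, -7.4, 255.0]
tcp_rot: [0.004, 0.843, -0.538, -0.005]
contact_force: [-0.8, 0.4, -0.1]
grip_width: 33.7
```

```bash
python3 p.py 478.6 -7.5 194 24.5; python3 look.py g7 scene 220 100 360 210 5
```

```text
from [477.7  -7.4 255. ] jaw -155.1 F [-0.8  0.4 -0.1] w 33.7 t 26.15 q6 0.03
  d [ 0.0035 -0.0075  0.3047] yaw 0.0023
```

View pics/g7.png

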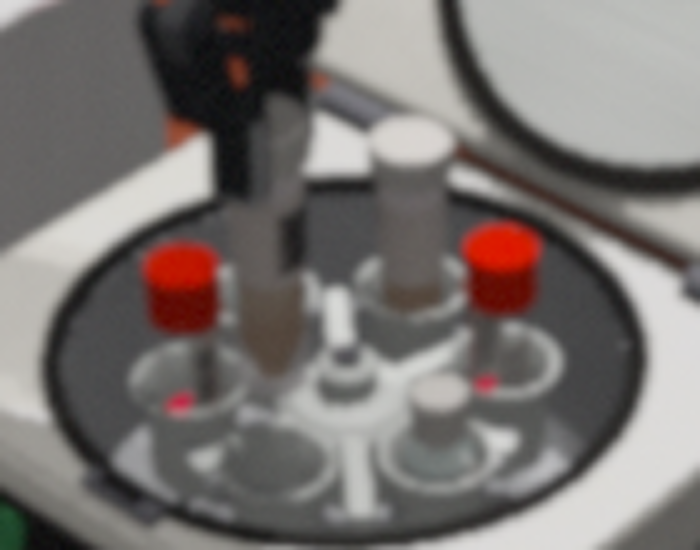

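Both red tubes are seated at the same height. The tall tube hangs upright with its base at (272,365), over the rim at (282,463). Lowering.

Call:
{"api": "move_arm", "payload": {"commands": [[-0.6,0.003,-0.007,0.1,0],[-0.6,0.003,-0.007,0.2,0],[-0.6,0.003,-0.007,0.3,0],[-0.6,0.003,-0.007,0.3,0],[-0.6,0.003,-0.007,0.3,0]]}}

```text
clock: 26.82
ee_pos: [478.5, -8.2, 195.1]
tcp_rot: [0.004, 0.843, -0.539, -0.005]
contact_force: [0.2, 1.0, -0.6]
grip_width: 33.1
```

Call:
{"api": "move_arm", "payload": {"commands": [[-0.6,0,0,0.05,0],[-0.6,0,0,0.1,0],[-0.6,0,0,0.137,0],[-0.6,0,0,0.137,0],[-0.6,0,0,0.137,0]]}}

```text
clock: 27.45
ee_pos: [478.1, -8.2, 167.6]
tcp_rot: [0.004, 0.843, -0.539, -0.005]
contact_force: [1.4, 1.0, -1.8]
grip_width: 32.9
```

Releasing, lifting and backing away towards −y, then a final look.

Call:
{"api": "move_arm", "payload": {"commands": [[0.2,0,0,0,0],[0.2,0,0,0,0],[0.2,0,0,0,0],[0.2,0,0,0,0],[0.2,0,0,-0.15,0],[0.2,0,0,-0.35,0],[0.2,0,0,-0.4,0],[0.2,0,0,-0.4,0]]}}

```text
clock: 28.45
ee_pos: [479.3, -7.9, 247.8]
tcp_rot: [0.004, 0.843, -0.539, -0.005]
contact_force: [-0.3, -0.6, -0.8]
grip_width: 51.5
```

Call:
{"api": "move_arm", "payload": {"commands": [[0.2,0.2,0.15,0,0],[0.2,0.4,0.3,0,0],[0.2,0.65,0.5,0,0],[0.2,0.9,0.7,0,0],[0.2,0.9,0.7,0,0],[0.2,0.9,0.7,0,0]]}}

```text
clock: 29.2
ee_pos: [427.4, -230.1, 247.3]
tcp_rot: [0.004, 0.842, -0.539, -0.006]
contact_force: [0.9, 0.9, -0.3]
grip_width: 51.3
```

```bash
python3 p.py 478 -200 250
python3 - <<'E'
from cell import eyes
import cv2,numpy as np
t=eyes.snapshot('top')['pixels'][135:285,160:310,::-1];s=eyes.snapshot('scene')['pixels'][100:215,220:360,::-1]
r=lambda a:cv2.resize(a,(400,400 if a is t else 329),interpolation=cv2.INTER_CUBIC)
o=np.zeros((400,800,3),np.uint8);o[:,:400]=r(t);o[:329,400:]=r(s);cv2.imwrite('pics/fin.png',o)
E
```

```text
from [ 427.4 -230.1  247.3] jaw -155.2 F [ 0.9  0.9 -0.3] w 51.3 t 29.2 q6 0.51
  d [-0.0306 -0.2926 -0.0171] yaw 0
```

View pics/fin.png

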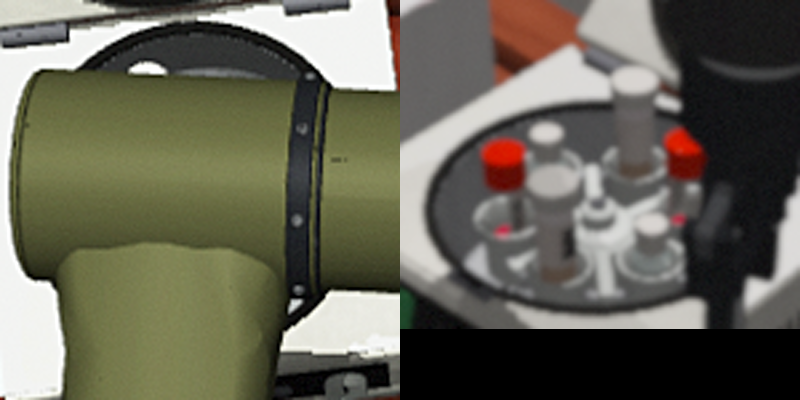

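The scene view shows all six upright and seated: tall (553,180) opposite tall (635,80), red (503,150) opposite red (685,150), short (547,130) opposite short (652,225). The gripper is clear, so I'm handing in.

```bash
python3 -c "
from cell import job_done;print(job_done())"
```

```text
the job is handed in; nothing more can be done
None
```

The rotor is loaded. The two short bottles, the red-capped tube and the tall tube each stand in an empty bucket, straight across the hub from their own kind. I never gripped or lifted the two tubes already in the rotor. The job was handed in at about 29 s on the robot clock.

- **Final view:** the last scene picture shows all six containers upright and opposite their partners, with the gripper open and clear of everything. Each one was lowered to the height expected for the bucket floor with under 3 N of contact, so I take them as fully seated, though I did not measure their heights separately. The matching red and tall pairs look about level in the pictures.
- **Forces:** the highest reading at the end of any move was about 8 N, while closing on the caps. That contact pushed the gripper up 2–5 mm, and I allowed for it when placing.
- **Disagreements:** the two cameras differed by 1–5 mm on where the bucket rims were, and the rotor may have turned by about 1 degree. Neither affected the placing. The arm blocked the final top view, so the last check rests on the scene camera.

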